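# Park the service plug on the folding lockout hook

### The job

Swing the flat folding hook on the yellow lockout stand all the way out so that it stays out by itself, never pushing on it with more than 25 N. Then hang the service plug on the hook by its loop and, while it hangs there, press it gently but firmly back along the hook against the black rubber buffer with about 10 N for about a second, never above 22 N. Leave it hanging still, near the buffer, with the hook fully out and the other things on the pack where they are.

Things in the scene. Friction and masses are not known exactly. Their poses are not given: they have to be found in the camera images.
- stand: Yellow lockout stand, fixed: dark foot plate 120 x 130 x 8 mm, upright yellow panel 90 mm wide (y), 10 thick, top at z = 190 mm. Origin on the pack below the middle of the panel's front face; -x points out of that face, z up. The hook's vertical hinge axis is at y = 0, 12 mm in front of the face; the hook bar's centre line is at z = 160 mm.
- hook (a joint): Hook angle: 0 = folded flat along the panel (pointing to the stand's -y), 1.571 = fully out at a rigid stop (stand's -x). Opens clockwise seen from above. Friction hinge: stays where left; about 3 N moves it, pushed 65 mm from the axis. Folded, its last 40 mm stand clear beyond the panel's edge with free space behind.
- hook_root (a point): On the hinge axis, level with the top of the hook's round steel bar (8 mm thick; this point is 4 mm above its centre line). The frame turns with the hook: -y points along the hook to the tip, z up. The bar reaches 85 mm from the axis.
- hook_tip (a point): Centre of the red ball (10 mm) on the upturned tip of the hook: 85 mm from the hinge axis, 9 mm above the bar's centre line, ball top 10 mm above the bar's top.
- stop: Bracket above the hinge, fixed. Origin on the panel's face at z = 172 mm, axes as the stand. Carries a black rubber buffer 30 wide, 14 high (z 165 to 179 mm) on an adjusting screw: its face stands 20 to 34 mm out from the panel, different each time, not measured, to be found by feel; rigid when pressed. The plug's top bar meets it as the plug slides along the hook to the panel.
- plug: Orange-brown service plug, 0.2 to 0.4 kg, upright. Origin: centre of underside, z up. Foot 50 (x) x 62 (y) mm to z = 16; body 36 x 48 to z = 38; then a loop: two 6 mm uprights at y = +-24, top bar 20 (x) x 56 (y) mm, z 64 to 70. The loop's opening runs along x, 42 wide, z 38 to 64. Grip it across the bar's ends, closing along y at 56 mm.
- plug_loop (a point): Middle of the underside of the loop's top bar, 64 mm above the plug's underside; axes as the plug. Hung up, this point lies on top of the hook's bar; sliding it along the bar takes 1 to 4 N of friction, which adds to what the hand feels.
- contactor: Black contactor with two copper studs, 70 x 60 x 63 mm, origin centre of underside; leave it alone.
- connector_half: Black and grey connector half with two pins, 34 x 50 x 46 mm, origin centre of underside; leave it alone.
- torch: Black torch lying down, 33 x 122 x 29 mm, origin centre of underside; leave it alone.
Things that resemble listed ones, but are neither listed nor needed, are in the scene too. What is shaped like the plug but purple or white is not meant.

How it is judged:
On the way, in this order (a step that is already met when the one before it is completed fails the run):
1. the hook is swung fully out (over 1.45 rad) and stays there with the fingers off it (value of joint hook above 1.45 rad and contact force between the fingers and stand below 0.1 N), for 0.3 s.
2. while the loop rests on the hook, the plug is pressed against the buffer with 4 to 22 N for 0.7 s (y of plug_loop in the frame of hook_root between -0.042 and -0.012 m and x of plug_loop in the frame of hook_root between -0.01 and 0.01 m and z of plug_loop in the frame of hook_root between -0.004 and 0.005 m and value of joint hook above 1.45 rad and contact force between plug and stop between 4 and 22 N), for 0.7 s.
At the end, for the whole second after the job is handed in: The hook is out (over 1.45 rad) and the plug hangs on it at rest by the loop: the middle of the loop's underside on the bar's top (height -4 to +5 mm), within 10 mm sideways of the bar and 12 to 42 mm from the hinge axis, the plug upright within 0.2 rad (y of plug_loop in the frame of hook_root between -0.042 and -0.012 m and x of plug_loop in the frame of hook_root between -0.01 and 0.01 m and z of plug_loop in the frame of hook_root between -0.004 and 0.005 m and value of joint hook above 1.45 rad and angle between plug's own z axis and vertical below 0.2 rad and linear speed of plug below 0.03 m/s and angular speed of plug below 0.3 rad/s and contact force between plug and stand above 1 N); the robot touches nothing.
It fails at once if the plug is pressed on the buffer with more than 22 N (contact force between plug and stop above 22 N).
It fails at once if the fingers push the hook or stand with more than 25 N (contact force between the fingers and stand above 25 N).
It fails at once if the plug loads the hook and stand with more than 30 N (contact force between plug and stand above 30 N).
It fails at once if the contactor, the connector half or the torch is moved by more than 20 mm (distance of any of contactor, connector_half, torch from where it was at the start of the episode above 0.02 m).
It also fails if it takes over 72 s, if anything falls off the work surface, if the arm or the gripper's body presses on something with over 40 N, if the wrist force passes 120 N, or if a joint passes its speed limit or range.

### The arm

A 6-joint arm with a two-finger parallel gripper is mounted at the origin on the work surface; the furniture and walls round the work are solid. World frame = base frame: x ahead of the robot, y to its left, z up, the work surface at z = 0. Lengths are in m, angles in rad, forces in N, time in s.
With the tool pointing down it reaches from about 0.325 to 0.9 m from the base axis. Payload 6.1 kg.
Tool frame: the origin (TCP) lies at the very end of the fingers, on their centre line; the grasp point (between the pads) lies 19 mm behind it; z points along the fingers, y is the line along which they close (so a half turn about z gives the same grasp; the last joint's range is limited). The gripper opens to 85 mm and grips with 20 to 120 N. Pads are 22 mm wide; open, the fingers measure 114 mm over their backs; the gripper's body (76 mm by 85 mm) begins 54 mm behind the grasp point. The pads swing forward as they close: fully open they stand 13 mm farther back than shut.
Start: joints at [1.016, 0.22, 1.526, -0, 1.395, -0.126], TCP at [0.26, 0.568, 0.231] pointing down, gripper open.
Joint ranges: [-2.98, 2.98], [-0.91, 2.08], [0.09, 2.57], [-1.24, 4.39], [0.2, 2.65], [-2.68, 2.68]. Speed limits (rad/s): [2.57, 2.57, 3.01, 3.14, 3.14, 3.14].

### API

Orientations are given as a rotation vector (axis times angle).
In Python, from station import bot gives the robot as it stands.
- The arm moves only by the tool arm_command, never from a script. Its argument "commands" is a list that holds one entry, the list of rows, each a list of 7 numbers: the closure, from 0 (fully open) to 1 (shut), then the shift along the tool's x, y, z in cm, then the turn, a rotation vector about the tool's x, y, z in degrees. In form: [[[claw, dx, dy, dz, rx, ry, rz], ...]]. A call has 1 to 5 rows; each row shifts and turns the commanded pose from where the row before left it, along the tool's axes as they then stand; what a row does not reach is not made up. A row lasts 1/12 s, in which the tool goes at most 41.7 mm and 7.16 degrees, less where a joint would pass 70% of its speed; a pose out of reach is approached as far as the arm can. A call is refused whole if a number of a shift passes 4.17 or a number of a turn 7.16, either way. A call with a gripper value outside its range is refused whole. The fingers move at their own pace and stop on an object; "newtons" is the grip in N (left out, the last holds). Time passes only in rows, so rows that do not move let the fingers close. It gives the time, the measured TCP pose, the force, the opening and the grip force at its end, in the units of the state.
- bot.get_state(): the state, without advancing time (a new reading comes with each control period).
- bot.read_camera(name): name is "scene" or "top"; returns the picture (400x640x3 uint8, red, green, blue); there is no depth.
- bot.camera_model(name): a dict with "fx", "fy", "cx", "cy" (pixels), "cam_to_world" (4x4, takes a point from camera to world coordinates). Camera axes: x right, y down, z forward; pixel columns grow to the right and rows downward; lengths in m; the calibration is good to about 2 mm. A picture is of the moment at which its call begins. camera_model takes no time and is no camera call.
- bot.hand_in(): hands the job in; it is judged then, once.
The state is a dict: "time_s": time; "joints": joint angles; "dq": joint speeds; "tau": joint torques, N m; "ee_pos": TCP position; "ee_rot": TCP orientation; "contact_force": force on the tool from outside, world axes, zero at the start; "wrist_torque": the same for the moment, N m; "opening": finger opening in m; "grip_force": force on a finger pad.
Only numpy, scipy, OpenCV 4.12 (cv2) and the standard library are available. Lean on these libraries where they do the work, as an engineer would, in place of code of your own. Each camera call takes 0.05 s, during which the arm holds its last target. There are 200 camera calls.

## Working session

There is one attempt and no reset: what is moved stays moved. The work goes in short steps, Python scripts to look and compute and a tool call to move; the robot and the scene stay as the last step left them, time stands still between calls to the robot, and variables do not carry over. Pictures are saved under pics/ and viewed, at most 10 in all, crops included, and the job is handed in when it is done.

Besides the shell and the picture viewer there is one more tool, called by a JSON object that holds its "api" and its "payload". arm_command: Moves the arm, as the interface text tells. Its arguments: {"type":"object","properties":{"commands":{"type":"array"},"newtons":{"type":"number"}},"required":["commands"]}

```bash
mkdir -p pics; ls; python3 - <<'E'
from station import bot
import cv2, numpy as np
for n in("scene","top"):
    im=bot.read_camera(n); cv2.imwrite(f"pics/{n}0.png",im[:,:,::-1])
    m=bot.camera_model(n); print(n,m["fx"],m["fy"],m["cx"],m["cy"]); print(np.round(m["cam_to_world"],4))
print(bot.get_state())
E
```

```text
pics
scene 423.2435657074828 423.2435657074828 312.6580516999443 199.9113599184098
[[-0.9233 -0.1581  0.35    0.1835]
 [-0.384   0.386  -0.8387  0.3897]
 [-0.0025 -0.9088 -0.4171  0.487 ]
 [ 0.      0.      0.      1.    ]]
top 494.26868889483256 494.26868889483256 322.6890808717649 205.0497707082014
[[ 0.008  -0.9935  0.1133  0.3569]
 [-0.9999 -0.0069  0.0106 -0.3315]
 [-0.0097 -0.1134 -0.9935  1.3063]
 [ 0.      0.      0.      1.    ]]
{'time_s': 0.1, 'joints': array([ 1.01589046e+00,  2.21151937e-01,  1.52747965e+00, -1.74885260e-05,
        1.39470553e+00, -1.26100786e-01]), 'dq': array([-0.00097995, -0.00160227, -0.00249305,  0.00051584,  0.00096787,
        0.0008577 ]), 'tau': array([ 7.38029630e-04, -4.98243821e+01, -3.90546477e+01, -1.45243484e-04,
        5.64612856e-03, -3.46846093e-05]), 'ee_pos': array([0.25958859, 0.5679492 , 0.23031477]), 'ee_rot': array([-6.68291376e-01, -3.06910836e+00,  2.59144778e-03]), 'contact_force': array([ 0.33720012,  0.12131075, -0.95847202]), 'wrist_torque': array([ 0.01764071,  0.03622991, -0.00616288]), 'grip_force': 0.0, 'opening': 0.08516509056310675}
```

View pics/scene0.png

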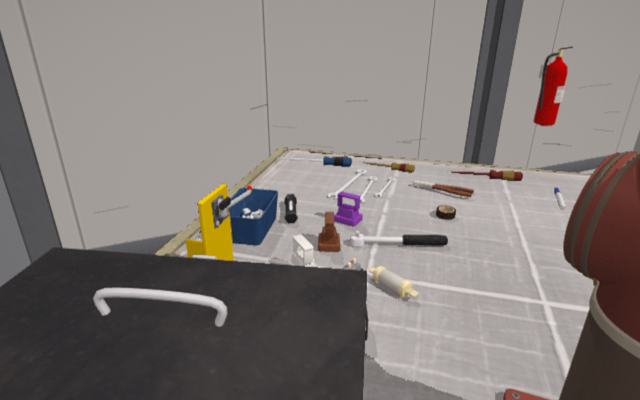

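View pics/top0.png

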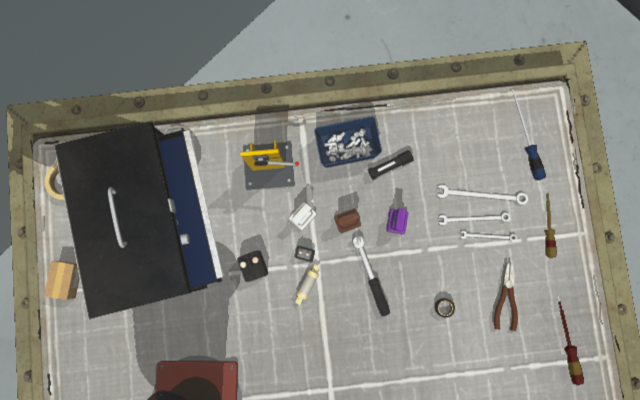

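The scene view shows the yellow stand at about (215,220) and the brown plug at (330,233), with a purple and a white look-alike beside it. In the top view the panel is near (265,155), the folded hook points right to the red ball at (298,163), and the plug is at (347,220). The white plug is at (303,215) and the connector at (305,254).

```bash
cat > h.py <<'E'
from station import bot
import cv2, numpy as np
def ray(n,u,v):
    m=bot.camera_model(n);T=np.array(m["cam_to_world"])
    d=T[:3,:3]@np.array([(u-m["cx"])/m["fx"],(v-m["cy"])/m["fy"],1]);return T[:3,3],d
def onz(n,u,v,z):
    o,d=ray(n,u,v);return o+d*(z-o[2])/d[2]
def proj(n,p):
    m=bot.camera_model(n);T=np.linalg.inv(m["cam_to_world"]);q=T[:3,:3]@np.array(p)+T[:3,3]
    return m["fx"]*q[0]/q[2]+m["cx"],m["fy"]*q[1]/q[2]+m["cy"]
def tri(a,b):
    (o,d),(p,e)=ray(*a),ray(*b)
    s=np.linalg.lstsq(np.c_[d,-e],p-o,rcond=None)[0]
    x,y=o+d*s[0],p+e*s[1];return (x+y)/2,np.linalg.norm(x-y)
E
python3 - <<'E'
from h import *
a=cv2.imread("pics/top0.png");b=cv2.imread("pics/scene0.png")
c=cv2.resize(a[130:290,230:420],None,fx=3.1,fy=3.1,interpolation=cv2.INTER_CUBIC)
d=cv2.resize(b[170:280,180:370],None,fx=3.1,fy=3.1,interpolation=cv2.INTER_CUBIC)
cv2.imwrite("pics/c1.png",c);cv2.imwrite("pics/c2.png",d)
for n,im in(("top",a),("scene",b)):
    h=cv2.cvtColor(im,cv2.COLOR_BGR2HSV);H,S,V=cv2.split(h)
    for nm,mk in(("red",((H<6)|(H>174))&(S>170)&(V>120)),("yel",(H>20)&(H<32)&(S>180)&(V>80)),("brown",(H<14)&(S>100)&(V>40)&(V<170))):
        k,l,st,ce=cv2.connectedComponentsWithStats(mk.astype(np.uint8))
        for i in range(1,k):
            x,y,w,hh,ar=st[i]
            if ar>=5 and 180<ce[i][0]<380 and 130<ce[i][1]<290:
                pts=np.argwhere(l==i)[:,::-1].astype(np.float32)
                print(n,nm,ar,np.round(ce[i],1),(x,y,w,hh),cv2.minAreaRect(pts))
E
```

```text
top red 7 [296.7 163. ] (np.int32(296), np.int32(162), np.int32(3), np.int32(3)) ((297.0, 163.0), (2.0, 2.0), 0.0)
top yel 450 [261.8 156.6] (np.int32(241), np.int32(141), np.int32(43), np.int32(29)) ((261.4231262207031, 155.88462829589844), (26.41939926147461, 40.311283111572266), 82.87498474121094)
top brown 306 [347.8 221.4] (np.int32(335), np.int32(211), np.int32(25), np.int32(21)) ((347.81024169921875, 220.4781036376953), (16.48910140991211, 22.38416862487793), 70.01689147949219)
scene red 11 [249.4 187.1] (np.int32(248), np.int32(186), np.int32(4), np.int32(3)) ((249.5, 187.0), (2.0, 3.0), 90.0)
scene yel 1759 [212.4 230.6] (np.int32(186), np.int32(184), np.int32(47), np.int32(77)) ((207.45358276367188, 223.30311584472656), (76.4968490600586, 45.43247604370117), 86.18592071533203)
scene brown 560 [329.  235.4] (np.int32(318), np.int32(212), np.int32(22), np.int32(39)) ((328.5, 231.0), (38.0, 21.0), 90.0)
```

View pics/c1.png

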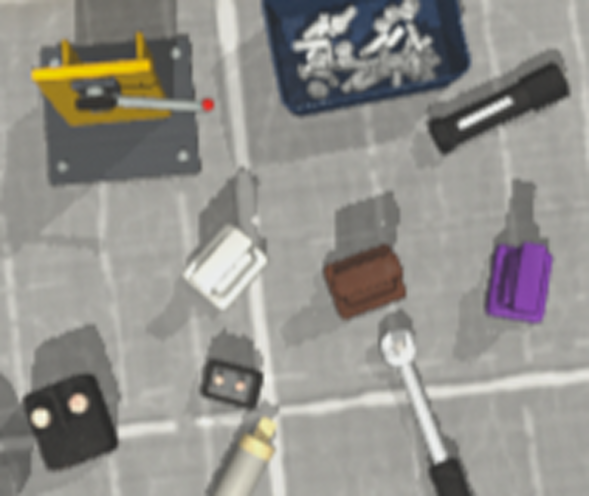

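View pics/c2.png

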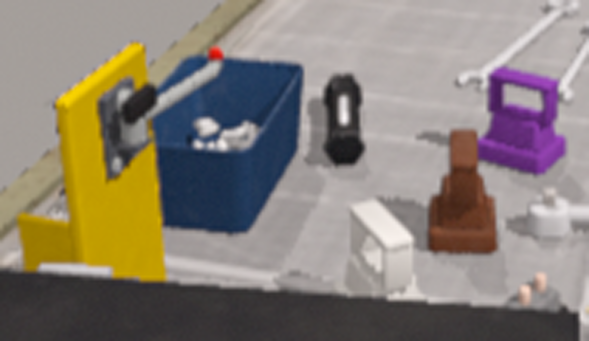

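The crops show the stand's top edge running from about (242,156) to (280,152) in the top image and the hook ball at (297,163). The plug's bar is tilted about 20° in the top view, with its long axis rising to the right.

```bash
python3 - <<'E'
from h import *
np.set_printoptions(precision=4,suppress=True)
a=cv2.imread("pics/top0.png");b=cv2.imread("pics/scene0.png")
print("ball",tri(("top",297.1,163.2),("scene",249.5,187.1)), onz("top",297.1,163.2,.169))
print("pan near",tri(("top",242.3,156.1),("scene",198.7,201.6)),"far",tri(("top",280,152.6),("scene",226.1,183.5)))
h=cv2.cvtColor(a,cv2.COLOR_BGR2HSV);H,S,V=cv2.split(h)
y=(H>18)&(H<34)&(S>150)
print(np.where(y,V,0)[140:172,240:286:4])
def rect(mk,z,x0,x1,y0,y1):
    m=np.zeros_like(mk,np.uint8);m[y0:y1,x0:x1]=mk[y0:y1,x0:x1]
    k,l,st,ce=cv2.connectedComponentsWithStats(m);i=1+np.argmax(st[1:,4])
    p=np.argwhere(l==i)[:,::-1]
    w=np.array([onz("top",u,v,z)[:2] for u,v in p],np.float32)
    r=cv2.minAreaRect(w*1000);print(st[i],r, w.mean(0)); 
br=(H<14)&(S>100)&(V>40)
print(np.where(br,V,0)[208:235,332:362])
rect(br,.016,325,370,200,240)
# foot plate (dark grey, low sat)
print(V[185:193,240:300:6])
E
```

```text
ball (array([ 0.5853, -0.2584,  0.1689]), np.float64(0.0011939474044637248)) [ 0.5848 -0.2587  0.169 ]
pan near (array([ 0.6011, -0.1305,  0.1893]), np.float64(0.010328188928283657)) far (array([ 0.6081, -0.2187,  0.1876]), np.float64(0.005361428643434961))
[[  0   0   0   0   0   0   0   0   0   0   0   0]
 [  0   0   0   0   0   0   0   0   0   0   0   0]
 [  0   0   0   0   0   0   0   0   0   0   0   0]
 [  0   0   0   0   0   0   0   0   0 119   0   0]
 [  0   0   0   0   0   0   0   0   0 124   0   0]
 [  0   0   0 120   0   0   0   0   0 122   0   0]
 [  0   0   0 123   0   0   0   0   0 119   0   0]
 [  0   0   0 123   0   0   0   0   0 119   0   0]
 [  0   0   0 120   0   0   0   0   0 133   0   0]
 [  0   0   0 118   0   0   0   0 159 192   0   0]
 [  0   0   0 125 131 161 188 213 228 234   0   0]
 [  0   0   0 193 207 228 236 235 237 237   0   0]
 [  0 207 228 236 236 237 237 235 231 215   0   0]
 [216 236 236 237 237 234 221 209 198 161   0   0]
 [219 236 235 224 213 200 154 155 153 150   0   0]
 [  0 213 211 173   0   0   0 146 153 152 106   0]
 [  0 161 160 136   0   0 
[... 3952 characters left out ...]
0   0   0   0   0   0   0   0   0   0
    0   0   0   0   0   0   0   0   0   0   0   0]
 [  0   0   0   0   0   0   0   0   0   0   0   0   0   0   0   0   0   0
    0   0   0   0   0   0   0   0   0   0   0   0]]
[335 211  25  21 306] ((463.9556579589844, -383.90374755859375), (43.1671257019043, 58.69831466674805), 20.39849853515625) [ 0.4615 -0.3837]
[[146  93  89  89  95  97  97  97  95 126]
 [148  93  89  88  97  97  95 110 119 156]
 [147  95  88  88  94  98 122 136 145 164]
 [145 100  89  94 124 125 155 156 154 165]
 [145 115 122 122 167 156 165 162 159 168]
 [146 140 153 144 178 167 163 162 162 169]
 [147 149 152 151 178 169 162 162 170 169]
 [150 151 146 160 180 170 164 163 184 169]]
```

```bash
python3 - <<'E'
from h import *
np.set_printoptions(precision=4,suppress=True)
a=cv2.imread("pics/top0.png")
h=cv2.cvtColor(a,cv2.COLOR_BGR2HSV);H,S,V=cv2.split(h)
p=np.argwhere((H>18)&(H<34)&(S>150)&(V>185))[:,::-1]
p=p[(p[:,0]>235)&(p[:,0]<290)&(p[:,1]<160)]
w=np.array([onz("top",u,v,.19)[:2] for u,v in p],np.float32)*1000
print(cv2.minAreaRect(w),w.mean(0))
A,B=onz("top",244,155.4,.19),onz("top",276,152.4,.19);d=B-A;psi=np.arctan2(d[0],-d[1]);print(A,B,"psi",psi)
# centre by mean of strip, front face = centre -5mm*n
c=w.mean(0)/1000;X=np.array([np.cos(psi),np.sin(psi)])
for o in(c-X*.005,):
    print("origin",o,"edge check",(A[:2]-o)@X)
    hin=o-X*.012;t=np.array([.585,-.2586])-hin
    print("hinge",hin,"r",np.linalg.norm(t),"hook ang",np.arctan2(t@-X,t@np.array([np.sin(psi),-np.cos(psi)])))
# plug bar top: bright band V>=110 rows near; ends estimates on z=.07
m=((H<14)&(S>100)&(V>=110)).astype(np.uint8);m[:, :333]=0;m[:,362:]=0;m[:208]=0;m[225:]=0
k,l,st,ce=cv2.connectedComponentsWithStats(m);i=1+np.argmax(st[1:,4]);q=np.argwhere(l==i)[:,::-1]
w=np.array([onz("top",u,v,.07)[:2] for u,v in q],np.float32)*1000;print(cv2.minAreaRect(w),w.mean(0))
for z in(0,.07):print("proj",proj("scene",[.4615,-.384,z]),proj("top",[.4615,-.384,z]))
# scene bar top center
print("tri bar",tri(("top",348,218),("scene",329.5,215)))
E
```

```text
((605.4691772460938, -170.77447509765625), (9.566247940063477, 85.7082748413086), 5.190267562866211) [ 605.5197 -170.6311]
[ 0.5981 -0.1374  0.19  ] [ 0.6055 -0.2111  0.19  ] psi 0.10113008729592174
origin [ 0.6005 -0.1711] edge check 0.0009385288303314981
hinge [ 0.5886 -0.1723] r 0.08632795915012043 hook ang 0.1429191002983842
((463.415771484375, -382.79791259765625), (17.049640655517578, 50.8648796081543), 20.9919490814209) [ 463.6642 -382.3788]
proj (np.float64(331.2333536318723), np.float64(244.47525969389534)) (np.float64(347.6252714013953), np.float64(221.87979659559667))
proj (np.float64(331.74090294413463), np.float64(216.62843258352927)) (np.float64(348.7529841227367), np.float64(219.65845422529614))
tri bar (array([ 0.4656, -0.3818,  0.0742]), np.float64(0.0006493788123063794))
```

```bash
cat >> h.py <<'E'
from scipy.spatial.transform import Rotation as R
HIN=np.array([.589,-.172]);PSI=.10
def heading(st):
    y=R.from_rotvec(st["ee_rot"]).as_matrix()[:,1];return np.arctan2(y[1],y[0])
def tooldelta(dw,hd):
    "world delta (m) -> tool cm, tool down with y heading hd"
    y=np.array([np.cos(hd),np.sin(hd),0]);x=np.array([-y[1],y[0],0])
    return np.round(100*np.array([dw@x,dw@y,-dw[2]]),2)
def st_():
    s=bot.get_state();print("t",round(s["time_s"],2),"p",np.round(s["ee_pos"],4),"hd",round(heading(s),4),"F",np.round(s["contact_force"],1),"q6",round(s["joints"][5],2),"open",round(s["opening"],4));return s
def push(th,r,off):
    X=np.array([np.cos(PSI),np.sin(PSI)]);Y=np.array([-X[1],X[0]])
    h=-Y*np.cos(th)-X*np.sin(th);n=Y*np.sin(th)-X*np.cos(th)
    return HIN+r*h-n*off, PSI+np.pi/2-th
E
python3 - <<'E'
from h import *
print("handle",tri(("top",117,218),("scene",160,297)),tri(("top",113,190),("scene",98,300)))
s=st_();print(R.from_rotvec(s["ee_rot"]).as_matrix().round(3))
p,hd=push(.14,.065,.023);print(p,hd,np.degrees(heading(s)-hd))
for h in(heading(s),hd):
  print(tooldelta(np.r_[p,.231]-s["ee_pos"],h))
E
```

```text
handle (array([0.45027347, 0.13417219, 0.22662852]), np.float64(0.005021444822410538)) (array([0.51438605, 0.15183458, 0.21654817]), np.float64(0.006680419072872517))
t 0.1 p [0.2596 0.5679 0.2303] hd 1.142 F [ 0.3  0.1 -1. ] q6 -0.13 open 0.0852
[[-0.909  0.416 -0.001]
 [ 0.416  0.909 -0.001]
 [ 0.    -0.002 -1.   ]]
[ 0.6093823  -0.23786776] 1.5307963267948965 -22.27670354479335
[-65.32 -58.74  -0.07]
[-3.817e+01 -7.912e+01 -7.000e-02]
```

{"api": "arm_command", "payload": {"commands": [[[1, 0, 0, -2, 0, 0, -5.57], [1, 0, 0, -2, 0, 0, -5.57], [1, 0, 0, -2, 0, 0, -5.57], [1, 0, 0, -2, 0, 0, -5.57], [1, -1.73, -3.6, 0, 0, 0, 0]]]}}

```text
time_s: 0.52
ee_pos: [0.2744, 0.5365, 0.3153]
ee_rot: [0.047, 3.139, 0.012]
contact_force: [1.0, -0.7, 1.2]
opening: 0.0252
grip_force: 0.0
```

{"api": "arm_command", "payload": {"commands": [[[1, -1.73, -3.6, 0, 0, 0, 0], [1, -1.73, -3.6, 0, 0, 0, 0], [1, -1.73, -3.6, 0, 0, 0, 0], [1, -1.73, -3.6, 0, 0, 0, 0], [1, -1.73, -3.6, 0, 0, 0, 0]]]}}

```text
time_s: 0.93
ee_pos: [0.355, 0.3466, 0.3108]
ee_rot: [-0.062, -3.141, 0.001]
contact_force: [1.1, 0.5, -0.2]
opening: -0.0002
grip_force: 0.0
```

{"api": "arm_command", "payload": {"commands": [[[1, -1.73, -3.6, 0, 0, 0, 0], [1, -1.73, -3.6, 0, 0, 0, 0], [1, -1.73, -3.6, 0, 0, 0, 0], [1, -1.73, -3.6, 0, 0, 0, 0], [1, -1.73, -3.6, 0, 0, 0, 0]]]}}

```text
time_s: 1.35
ee_pos: [0.4343, 0.1633, 0.3111]
ee_rot: [-0.062, -3.141, -0.0]
contact_force: [0.4, 1.3, -0.0]
opening: 0.0001
grip_force: 0.0
```

{"api": "arm_command", "payload": {"commands": [[[1, -1.73, -3.6, 0, 0, 0, 0], [1, -1.73, -3.6, 0, 0, 0, 0], [1, -1.73, -3.6, 0, 0, 0, 0], [1, -1.73, -3.6, 0, 0, 0, 0], [1, -1.73, -3.6, 0, 0, 0, 0]]]}}

```text
time_s: 1.77
ee_pos: [0.5136, -0.0202, 0.311]
ee_rot: [-0.063, -3.141, -0.0]
contact_force: [0.7, 0.8, -0.4]
opening: 0.0003
grip_force: 0.0
```

{"api": "arm_command", "payload": {"commands": [[[1, -1.73, -3.6, 0, 0, 0, 0], [1, -1.73, -3.6, 0, 0, 0, 0], [1, -1.73, -3.6, 0, 0, 0, 0], [1, -1.73, -3.6, 0, 0, 0, 0], [1, -1.73, -3.6, 0, 0, 0, 0]]]}}

```text
time_s: 2.18
ee_pos: [0.5929, -0.2034, 0.3106]
ee_rot: [-0.063, -3.14, -0.001]
contact_force: [0.4, 1.4, 0.5]
opening: 0.0001
grip_force: 0.0
```

{"api": "arm_command", "payload": {"commands": [[[1, -1.73, -3.3, 0, 0, 0, 0], [1, 0, 0, 4, 0, 0, 0], [1, 0, 0, 4, 0, 0, 0], [1, 0, 0, 0, 0, 0, 0], [1, 0, 0, 0, 0, 0, 0]]]}}

```text
time_s: 2.6
ee_pos: [0.6066, -0.2342, 0.2278]
ee_rot: [-0.063, -3.134, -0.006]
contact_force: [-0.2, 0.0, 0.4]
opening: -0.0003
grip_force: 0.0
```

```bash
python3 - <<'E'
from h import *
s=st_();p,hd=push(.14,.065,.023);print(tooldelta(np.r_[p,.148]-s["ee_pos"],heading(s)))
a=bot.read_camera("top")[:,:,::-1];b=bot.read_camera("scene")[:,:,::-1]
c=cv2.resize(a[120:240,220:370],(600,480),interpolation=cv2.INTER_CUBIC)
d=cv2.resize(b[130:280,170:290],(200*2,500),interpolation=cv2.INTER_CUBIC)
cv2.imwrite("pics/p1.png",np.hstack([cv2.resize(c,(440,352)),cv2.resize(d,(282,352))]))
E
```

```text
t 2.6 p [ 0.6066 -0.2342  0.2278] hd 1.5307 F [-0.2  0.   0.4] q6 -2.02 open -0.0003
[-0.3  -0.36  7.98]
```

View pics/p1.png

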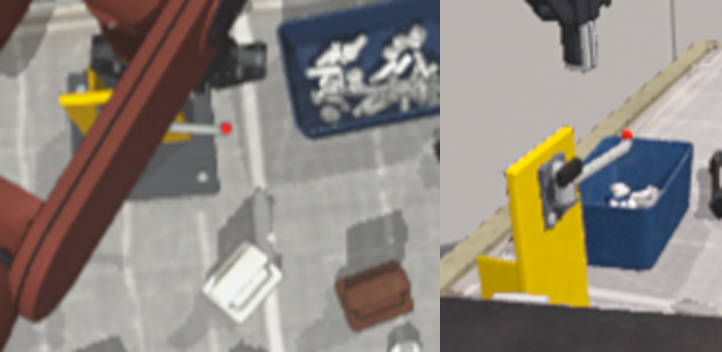

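The picture shows the closed fingers above and behind the hook (scene crop (580,60)). The bar and red ball are clear, and the gap beyond the panel edge is free.

{"api": "arm_command", "payload": {"commands": [[[1, -0.3, -0.4, 0, 0, 0, 0], [1, 0, 0, 2, 0, 0, 0], [1, 0, 0, 2, 0, 0, 0], [1, 0, 0, 2, 0, 0, 0], [1, 0, 0, 2, 0, 0, 0]]]}}

```text
time_s: 3.12
ee_pos: [0.6135, -0.24, 0.1542]
ee_rot: [0.062, 3.136, -0.004]
contact_force: [0.1, -1.3, -0.2]
opening: -0.0
grip_force: 0.0
```

{"api": "arm_command", "payload": {"commands": [[[1, 0, 0, 0, 0, 0, 0], [1, 0, 0, 0, 0, 0, 0]]]}}

```text
time_s: 3.28
ee_pos: [0.612, -0.2393, 0.1526]
ee_rot: [0.062, 3.14, -0.001]
contact_force: [0.4, 0.6, 0.2]
opening: 0.0
grip_force: 0.0
```

```bash
python3 - <<'E'
from h import *
s=st_();hd=heading(s);pos=s["ee_pos"][:2].copy()
# plan: contact offset 15mm, theta .14->1.5
p,h=push(.14,.065,.016);print("contact",tooldelta(np.r_[p-pos,0],hd))
pos=p;hd=h
N=14
for i in range(1,N+1):
    th=.14+(1.46-.14)*i/N;p,h=push(th,.065,.015);print(i,round(th,2),tooldelta(np.r_[p-pos,0],hd)[:2],np.degrees(hd-h).round(2));pos,hd=p,h
print(pos,hd)
E
```

```text
t 3.28 p [ 0.612  -0.2393  0.1526] hd 1.5314 F [0.4 0.6 0.2] q6 -2.02 open 0.0
contact [ 0.97  0.14 -0.  ]
1 0.23 [ 0.72 -0.11] 5.4
2 0.33 [ 0.62 -0.11] 5.4
3 0.42 [ 0.62 -0.11] 5.4
4 0.52 [ 0.62 -0.11] 5.4
5 0.61 [ 0.62 -0.11] 5.4
6 0.71 [ 0.62 -0.11] 5.4
7 0.8 [ 0.62 -0.11] 5.4
8 0.89 [ 0.62 -0.11] 5.4
9 0.99 [ 0.62 -0.11] 5.4
10 1.08 [ 0.62 -0.11] 5.4
11 1.18 [ 0.62 -0.11] 5.4
12 1.27 [ 0.62 -0.11] 5.4
13 1.37 [ 0.62 -0.11] 5.4
14 1.46 [ 0.62 -0.11] 5.4
[ 0.52857738 -0.20026848] 0.21079632679489668
```

{"api": "arm_command", "payload": {"commands": [[[1, 0, 0, 0.6, 0, 0, 0], [1, 0.5, 0.1, 0, 0, 0, 0], [1, 0.3, 0, 0, 0, 0, 0], [1, 0.3, 0, 0, 0, 0, 0], [1, 0, 0, 0, 0, 0, 0]]]}}

```text
time_s: 3.7
ee_pos: [0.6015, -0.2386, 0.1476]
ee_rot: [0.063, 3.137, -0.003]
contact_force: [2.3, -1.2, 5.2]
opening: -0.0
grip_force: 2.9
```

{"api": "arm_command", "payload": {"commands": [[[1, 0.6, -0.1, 0, 0, 0, 5.4], [1, 0.6, -0.1, 0, 0, 0, 5.4], [1, 0.6, -0.1, 0, 0, 0, 5.4]]]}}

```text
time_s: 3.95
ee_pos: [0.583, -0.2387, 0.1464]
ee_rot: [0.511, 3.097, -0.001]
contact_force: [4.0, -0.4, 2.9]
opening: -0.0002
grip_force: 1.9
```

Contact is made at about 4 N, so I continue along the arc.

{"api": "arm_command", "payload": {"commands": [[[1, 0.62, -0.11, 0, 0, 0, 5.4], [1, 0.62, -0.11, 0, 0, 0, 5.4], [1, 0.62, -0.11, 0, 0, 0, 5.4], [1, 0.62, -0.11, 0, 0, 0, 5.4]]]}}

```text
time_s: 4.28
ee_pos: [0.5589, -0.2313, 0.1461]
ee_rot: [1.083, 2.947, 0.001]
contact_force: [4.7, -1.1, 1.3]
opening: 0.0001
grip_force: 1.9
```

```bash
cat > hk.py <<'E'
from h import *
s=st_();p=s["ee_pos"][:2]-HIN;X=np.array([np.cos(PSI),np.sin(PSI)]);Y=np.array([-X[1],X[0]])
hd=heading(s);th=PSI+np.pi/2-hd
h=-Y*np.cos(th)-X*np.sin(th);n=Y*np.sin(th)-X*np.cos(th)
print("th by heading",th,"r",p@h,"off",-(p@n),"stand xy",p@X,p@Y)
a=bot.read_camera("top");b=bot.read_camera("scene")
for nm,im in(("top",a),("scene",b)):
    H,S,V=cv2.split(cv2.cvtColor(im,cv2.COLOR_RGB2HSV));m=((H<6)|(H>174))&(S>150)&(V>110)
    m[:140]=0;m[260:]=0;m[:,:180]=0;m[:,330:]=0
    k,l,st,ce=cv2.connectedComponentsWithStats(m.astype(np.uint8))
    for i in range(1,k):
        if 3<=st[i,4]<40:
            q=onz(nm,*ce[i],.169);t=q[:2]-HIN;print(nm,ce[i].round(1),st[i,4],q.round(4),"r",np.linalg.norm(t).round(4),"ang",np.arctan2(t@-X,-(t@Y)).round(3))
E
python3 hk.py
```

```text
t 4.28 p [ 0.5589 -0.2313  0.1461] hd 0.8663 F [ 4.7 -1.1  1.3] q6 -1.39 open 0.0001
th by heading 0.8044504485791366 r 0.06469424694119491 off 0.01543122937577323 stand xy -0.03590727686249419 -0.05598335373712638
top [287.2 185.6] 5 [ 0.5316 -0.2364  0.169 ] r 0.0862 ang 0.828
scene [268.  195.7] 18 [ 0.5336 -0.2358  0.169 ] r 0.0845 ang 0.815
```

{"api": "arm_command", "payload": {"commands": [[[1, 0.62, -0.11, 0, 0, 0, 5.4], [1, 0.62, -0.11, 0, 0, 0, 5.4], [1, 0.62, -0.11, 0, 0, 0, 5.4], [1, 0.62, -0.11, 0, 0, 0, 5.4], [1, 0.62, -0.11, 0, 0, 0, 5.4]]]}}

```text
time_s: 4.8
ee_pos: [0.5352, -0.2113, 0.1456]
ee_rot: [1.737, 2.616, -0.0]
contact_force: [3.6, -3.0, 0.6]
opening: 0.0002
grip_force: 1.8
```

{"api": "arm_command", "payload": {"commands": [[[1, 0.5, -0.1, 0, 0, 0, 5.4], [1, 0.3, 0, 0, 0, 0, 0], [1, 0, 0, 0, 0, 0, 0]]]}}

```text
time_s: 5.05
ee_pos: [0.5309, -0.2037, 0.1455]
ee_rot: [1.851, 2.538, -0.0]
contact_force: [1.1, -1.3, 1.1]
opening: 0.0001
grip_force: 0.8
```

```bash
python3 hk.py
```

```text
t 5.05 p [ 0.5309 -0.2037  0.1455] hd 0.3107 F [ 1.1 -1.3  1.1] q6 -0.82 open 0.0001
th by heading 1.3601023658730007 r 0.06496640960246272 off 0.012438608865329982 stand xy -0.06092835066705945 -0.02575052333704039
scene [268.7 207. ] 26 [ 0.5098 -0.1934  0.169 ] r 0.0821 ang 1.407
```

{"api": "arm_command", "payload": {"commands": [[[1, 0.3, 0, 0, 0, 0, 4], [1, 0.3, 0, 0, 0, 0, 4], [1, 0, 0, 0, 0, 0, 0]]]}}

```text
time_s: 5.4
ee_pos: [0.5284, -0.1982, 0.1448]
ee_rot: [-2.028, -2.397, 0.002]
contact_force: [-0.8, -1.2, 1.2]
opening: 0.0003
grip_force: 1.0
```

{"api": "arm_command", "payload": {"commands": [[[1, 0.15, 0, 0, 0, 0, 2], [1, 0.1, 0, 0, 0, 0, 0]]]}}

```text
time_s: 5.57
ee_pos: [0.5281, -0.1959, 0.1447]
ee_rot: [-2.067, -2.363, 0.002]
contact_force: [-2.4, -3.8, 1.3]
opening: -0.0001
grip_force: 1.7
```

```bash
python3 hk.py
```

```text
t 5.57 p [ 0.5281 -0.1959  0.1447] hd 0.1334 F [-2.4 -3.8  1.3] q6 -0.63 open -0.0001
th by heading 1.5373638151561024 r 0.06353706185285743 off 0.015625169303201215 stand xy -0.0629792650851868 -0.017740245600816947
scene [266.6 209.6] 25 [ 0.5082 -0.183   0.169 ] r 0.0815 ang 1.535
```

{"api": "arm_command", "payload": {"commands": [[[1, 0.15, 0, 0, 0, 0, 0], [1, 0.1, 0, 0, 0, 0, 0]]]}}

```text
time_s: 5.83
ee_pos: [0.5282, -0.1947, 0.1449]
ee_rot: [2.068, 2.363, -0.004]
contact_force: [-1.9, -12.9, -2.5]
opening: -0.0005
grip_force: 6.0
```

{"api": "arm_command", "payload": {"commands": [[[1, 0.1, 0, 0, 0, 0, 0], [1, 0, 0, 0, 0, 0, 0]]]}}

```text
time_s: 6.0
ee_pos: [0.5282, -0.1947, 0.145]
ee_rot: [2.067, 2.362, -0.006]
contact_force: [-1.7, -12.7, -3.3]
opening: 0.0002
grip_force: 6.4
```

The hook is at its rigid stop (13 N), so I back off and rise.

{"api": "arm_command", "payload": {"commands": [[[1, -1, 0, 0, 0, 0, 0], [1, -2, 0, 0, 0, 0, 0], [1, -2, 0, 0, 0, 0, 0], [1, -1, 0, -3, 0, 0, 0], [0, 0, 0, -4, 0, 0, 0]]]}}

```text
time_s: 6.42
ee_pos: [0.5341, -0.2514, 0.2111]
ee_rot: [-2.065, -2.355, 0.001]
contact_force: [0.1, 0.6, -0.1]
opening: 0.011
grip_force: 0.0
```

```bash
python3 hk.py; python3 - <<'E'
from h import *
a=bot.read_camera("top")[:,:,::-1];b=bot.read_camera("scene")[:,:,::-1]
c=cv2.resize(a[130:260,230:380],(450,390),interpolation=cv2.INTER_CUBIC)
d=cv2.resize(b[170:270,180:280],(350,350),interpolation=cv2.INTER_CUBIC)
o=np.zeros((390,800,3),np.uint8);o[:,:450]=c;o[:350,450:]=d;cv2.imwrite("pics/p2.png",o)
s=bot.get_state();hd=heading(s);t=np.array([.464,-.3825,.20])
hg=.365-np.pi/2;print("turn deg about tool z",np.degrees(hd-hg),tooldelta(t-s["ee_pos"],hd),tooldelta(t-s["ee_pos"],hg))
E
```

```text
t 6.42 p [ 0.5341 -0.2514  0.2111] hd 0.1312 F [ 0.1  0.6 -0.1] q6 -0.71 open 0.011
th by heading 1.5395828414017094 r 0.06482204505492573 off 0.07151649626633491 stand xy -0.06255855350231919 -0.07350465391397328
top [263.  196.5] 8 [ 0.5057 -0.1805  0.169 ] r 0.0838 ang 1.569
scene [266.7 209.9] 23 [ 0.5075 -0.1818  0.169 ] r 0.0821 ang 1.551
turn deg about tool z 76.66881004272763 [-11.99  -9.02   1.7 ] [-11.54   9.59   1.7 ]
```

View pics/p2.png

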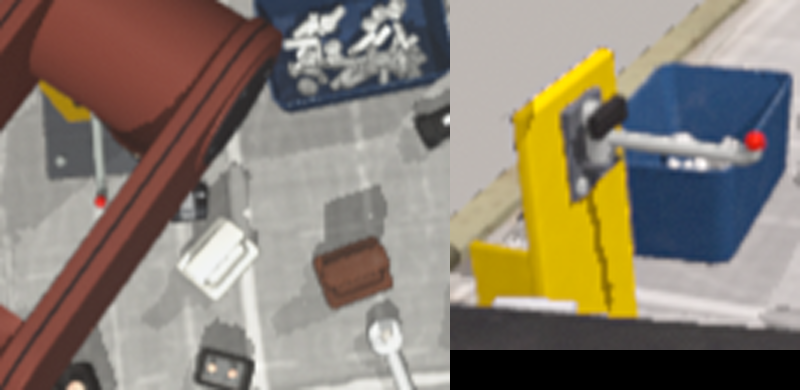

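The hook is fully out, with the ball at about 1.56 rad and the bar pointing at the robot. The plug is undisturbed, so next I go to it.

{"api": "arm_command", "payload": {"commands": [[[0, 0, 0, 0, 0, 0, 7], [0, 0, 0, 0, 0, 0, 7], [0, 0, 0, 0, 0, 0, 7], [0, 0, 0, 0, 0, 0, 7], [0, 0, 0, 0, 0, 0, 7]]]}}

```text
time_s: 7.03
ee_pos: [0.5357, -0.2503, 0.2133]
ee_rot: [-2.686, -1.622, 0.001]
contact_force: [0.1, -0.3, 0.6]
opening: 0.0855
grip_force: 0.0
```

{"api": "arm_command", "payload": {"commands": [[[0, 0, 0, 0, 0, 0, 7], [0, 0, 0, 0, 0, 0, 7], [0, 0, 0, 0, 0, 0, 7], [0, 0, 0, 0, 0, 0, 7], [0, 0, 0, 0, 0, 0, 7]]]}}

```text
time_s: 7.45
ee_pos: [0.5358, -0.2503, 0.2133]
ee_rot: [-3.05, -0.739, 0.002]
contact_force: [0.4, -0.4, -0.4]
opening: 0.0856
grip_force: 0.0
```

{"api": "arm_command", "payload": {"commands": [[[0, 0, 0, 0, 0, 0, 6.7], [0, -2.9, 2.4, 0, 0, 0, 0], [0, -2.9, 2.4, 0, 0, 0, 0], [0, -2.9, 2.4, 0, 0, 0, 0], [0, -2.8, 2.4, 0, 0, 0, 0]]]}}

```text
time_s: 7.87
ee_pos: [0.4619, -0.3819, 0.2134]
ee_rot: [-3.086, -0.571, 0.001]
contact_force: [1.9, -0.4, 0.5]
opening: 0.0855
grip_force: 0.0
```

{"api": "arm_command", "payload": {"commands": [[[0, 0, 0, 2, 0, 0, 0], [0, 0, 0, 2, 0, 0, 0], [0, 0, 0, 0, 0, 0, 0]]]}}

```text
time_s: 8.12
ee_pos: [0.4602, -0.3797, 0.1691]
ee_rot: [-3.081, -0.565, 0.007]
contact_force: [-1.3, 0.3, -1.5]
opening: 0.0854
grip_force: 0.0
```

```bash
python3 - <<'E'
from h import *
s=st_();hd=heading(s);t=np.array([.464,-.3825,.048]);print(np.degrees(hd-(.365-np.pi/2)),tooldelta(t-s["ee_pos"],hd))
b=bot.read_camera("scene")[:,:,::-1];a=bot.read_camera("top")[:,:,::-1]
o=np.zeros((390,800,3),np.uint8);o[:,:400]=cv2.resize(a[130:260,290:423],(400,390),interpolation=cv2.INTER_CUBIC)
o[:,400:]=cv2.resize(b[150:270,270:393],(400,390),interpolation=cv2.INTER_CUBIC);cv2.imwrite("pics/p3.png",o)
E
```

```text
t 8.12 p [ 0.4602 -0.3797  0.1691] hd -1.2081 F [-1.3  0.3 -1.5] q6 0.39 open 0.0854
-0.1304475859923191 [ 0.26  0.4  12.11]
```

View pics/p3.png

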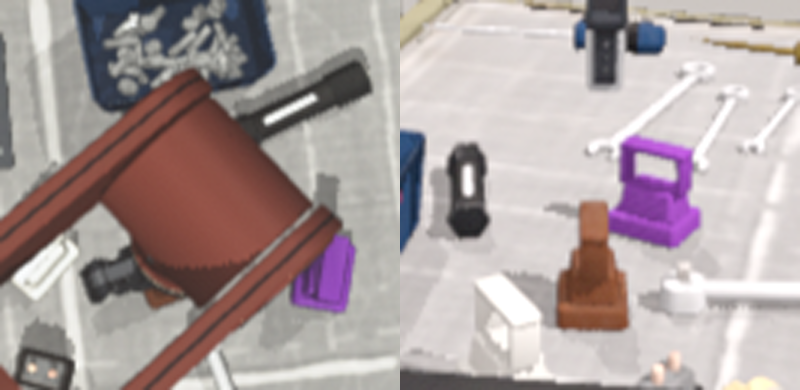

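The fingers are above the brown plug (scene crop: finger at x≈603, bar at x≈594) and aligned end-on. The look-alikes are clear, so I descend with a small correction.

{"api": "arm_command", "payload": {"commands": [[[0, 0.35, 0.35, 2, 0, 0, 0], [0, 0, 0, 3, 0, 0, 0], [0, 0, 0, 3, 0, 0, 0], [0, 0, 0, 2, 0, 0, 0], [0, 0, 0, 2, 0, 0, 0]]]}}

```text
time_s: 8.63
ee_pos: [0.4683, -0.3834, 0.0549]
ee_rot: [-3.089, -0.57, -0.001]
contact_force: [0.6, -0.0, 0.5]
opening: 0.0857
grip_force: 0.0
```

{"api": "arm_command", "payload": {"commands": [[[0, 0, 0, 0.2, 0, 0, 0], [0.3, 0, 0, 0, 0, 0, 0], [0.5, 0, 0, 0, 0, 0, 0], [0.6, 0, 0, 0, 0, 0, 0], [0.6, 0, 0, 0, 0, 0, 0]]], "newtons": 40}}

```text
time_s: 9.05
ee_pos: [0.4688, -0.385, 0.056]
ee_rot: [3.087, 0.568, 0.003]
contact_force: [-1.4, 3.1, 5.9]
opening: 0.0547
grip_force: 42.9
```

The grip sits a bit high, so I reopen and go 12 mm lower.

{"api": "arm_command", "payload": {"commands": [[[0.1, 0, 0, 0, 0, 0, 0], [0.1, 0, 0, 0, 0, 0, 0], [0.1, 0, 0, 0.6, 0, 0, 0], [0.1, 0, 0, 0.6, 0, 0, 0], [0.1, 0, 0, 0, 0, 0, 0]]]}}

```text
time_s: 9.47
ee_pos: [0.4665, -0.3834, 0.0394]
ee_rot: [-3.088, -0.567, 0.002]
contact_force: [-1.1, 0.9, -0.0]
opening: 0.0772
grip_force: 0.0
```

{"api": "arm_command", "payload": {"commands": [[[0.1, 0, 0, 0, 0, 0, 0], [0.3, 0, 0, 0, 0, 0, 0], [0.5, 0, 0, 0, 0, 0, 0], [0.6, 0, 0, 0, 0, 0, 0], [0.6, 0, 0, 0, 0, 0, 0]]], "newtons": 50}}

```text
time_s: 9.88
ee_pos: [0.4676, -0.3842, 0.0415]
ee_rot: [3.09, 0.567, 0.0]
contact_force: [-0.3, 0.8, 1.0]
opening: 0.0547
grip_force: 53.4
```

```bash
python3 - <<'E'
from h import *
s=st_();b=bot.read_camera("scene")[:,:,::-1]
cv2.imwrite("pics/p4.png",cv2.resize(b[170:270,270:390],(600,500),interpolation=cv2.INTER_CUBIC))
E
```

```text
t 9.88 p [ 0.4676 -0.3842  0.0415] hd -1.2075 F [-0.3  0.8  1. ] q6 0.39 open 0.0547
```

View pics/p4.png

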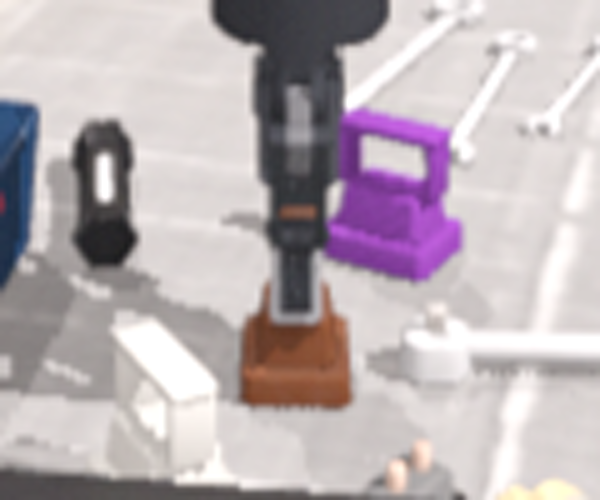

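The picture shows the finger centred on the plug's bar (crop (297,290)) and gripping low enough. Lift, align and move in front of the hook.

{"api": "arm_command", "payload": {"commands": [[[0.6, 0, 0, -2, 0, 0, 0], [0.6, 0, 0, -3, 0, 0, 0], [0.6, 0, 0, -3, 0, 0, 0], [0.6, 0, 0, -3, 0, 0, 0], [0.6, 0, 0, -0.5, 0, 0, 5]]]}}

```text
time_s: 10.35
ee_pos: [0.4697, -0.3865, 0.1624]
ee_rot: [3.104, 0.432, 0.008]
contact_force: [0.9, -1.3, -1.5]
opening: 0.0552
grip_force: 54.1
```

{"api": "arm_command", "payload": {"commands": [[[0.6, 0, 0, 0, 0, 0, 5], [0.6, 0, 0, 0, 0, 0, 5], [0.6, 0, 0, 0, 0, 0, 0], [0.6, 0, 0, 0, 0, 0, 0]]]}}

```text
time_s: 10.68
ee_pos: [0.4671, -0.3839, 0.1557]
ee_rot: [-3.137, -0.163, 0.001]
contact_force: [0.2, 0.4, -2.8]
opening: 0.055
grip_force: 54.1
```

```bash
cat > go.py <<'E'
import sys
from h import *
HIN=np.array([.5895,-.172]);PSI=.104
s=st_();hd=heading(s);X=np.array([np.cos(PSI),np.sin(PSI)]);Y=np.array([-X[1],X[0]])
p=s["ee_pos"][:2]-HIN
print("dist",-(p@X),"lat",p@Y,"loop z est",s["ee_pos"][2]+.0225,"turn",np.degrees(hd-(PSI-np.pi/2)))
d,z=float(sys.argv[1]),float(sys.argv[2])
print("to d,z:",tooldelta(np.r_[HIN-d*X,z-.0225]-s["ee_pos"],hd))
E
python3 go.py .125 .1785
```

```text
t 10.68 p [ 0.4671 -0.3839  0.1557] hd -1.4668 F [ 0.2  0.4 -2.8] q6 0.65 open 0.055
dist 0.14369272650925802 lat -0.1980332899837666 loop z est 0.17815037049723711 turn -0.0017482934835366102
to d,z: [  1.87 -19.8   -0.03]
```

{"api": "arm_command", "payload": {"commands": [[[0.6, 0, -4, 0, 0, 0, 0], [0.6, 0, -4, 0, 0, 0, 0], [0.6, 0, -4, 0, 0, 0, 0], [0.6, 0, -4, 0, 0, 0, 0], [0.6, 0, -3, 0, 0, 0, 0]]]}}

```text
time_s: 11.1
ee_pos: [0.4471, -0.1922, 0.1554]
ee_rot: [-3.136, -0.164, 0.002]
contact_force: [0.7, -0.3, -1.9]
opening: 0.055
grip_force: 54.7
```

{"api": "arm_command", "payload": {"commands": [[[0.6, 0, -0.8, 0, 0, 0, 0], [0.6, 0, 0, 0, 0, 0, 0], [0.6, 0, 0, 0, 0, 0, 0], [0.6, 0, 0, 0, 0, 0, 0], [0.6, 0, 0, 0, 0, 0, 0]]]}}

```text
time_s: 11.52
ee_pos: [0.4476, -0.1885, 0.1564]
ee_rot: [3.137, 0.158, 0.0]
contact_force: [0.0, 0.7, -2.5]
opening: 0.0549
grip_force: 54.8
```

```bash
python3 go.py .125 .1785; python3 hk.py | tail -2; python3 - <<'E'
from h import *
b=bot.read_camera("scene")[:,:,::-1]
cv2.imwrite("pics/p5.png",cv2.resize(b[160:280,190:334],(720,600),interpolation=cv2.INTER_CUBIC))
E
```

```text
t 11.52 p [ 0.4476 -0.1885  0.1564] hd -1.47 F [ 0.   0.7 -2.5] q6 0.91 open 0.0549
dist 0.14280479301303378 lat -0.0016633643441227707 loop z est 0.17885216350401187 turn -0.1841426642035218
to d,z: [ 1.78 -0.17  0.04]
th by heading 3.140806549373539 r -0.002172622466979657 off 0.1423012469296712 stand xy -0.1422994950539399 -0.0022844853943514085
scene [266.7 210. ] 22 [ 0.5074 -0.1817  0.169 ] r 0.0822 ang 1.552
```

View pics/p5.png

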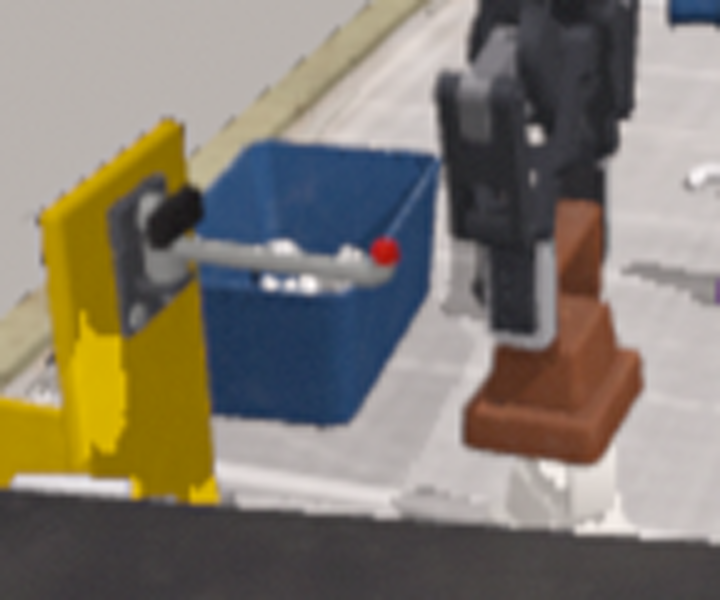

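The plug is held upright in front of the hook tip, with the ball at crop (385,250). Before threading I check its height using the nearest lower foot corner at crop (600,462).

```bash
python3 - <<'E'
from h import *
c=np.array([.4476,-.1885]);X=np.array([np.cos(.101),np.sin(.101)]);Y=np.array([-X[1],X[0]])
for z in(.1148,.1308):
  for sx,sy in((-1,1),(1,1),(-1,-1)):
    p=proj("scene",np.r_[c+sx*.025*X+sy*.031*Y,z]);print(z,sx,sy,((p[0]-190)*5,(p[1]-160)*5))
print("ball",[ (v-o)*5 for v,o in zip(proj("scene",[.5055,-.181,.169]),(190,160))])
E
```

```text
0.1148 -1 1 (np.float64(595.4385409437623), np.float64(467.91682633044115))
0.1148 1 1 (np.float64(453.5622051691004), np.float64(445.3710550735079))
0.1148 -1 -1 (np.float64(647.0690361607726), np.float64(379.0053809780872))
0.1308 -1 1 (np.float64(595.1421193021918), np.float64(426.0633205201512))
0.1308 1 1 (np.float64(451.92938279038685), np.float64(404.08624622245156))
0.1308 -1 -1 (np.float64(647.2557214845631), np.float64(339.3806588512939))
ball [np.float64(387.2161230908995), np.float64(251.53066163519725)]
```

{"api": "arm_command", "payload": {"commands": [[[0.6, 1, -0.2, 0.2, 0, 0, 0], [0.6, 1, 0, 0, 0, 0, 0], [0.6, 0.8, 0, 0, 0, 0, 0], [0.6, 0.8, 0, 0, 0, 0, 0], [0.6, 0, 0, 0, 0, 0, 0]]]}}

```text
time_s: 12.08
ee_pos: [0.4849, -0.1814, 0.1544]
ee_rot: [3.137, 0.161, 0.001]
contact_force: [0.3, 0.5, -2.5]
opening: 0.0549
grip_force: 54.8
```

```bash
python3 go.py .05 .179
```

```text
t 12.08 p [ 0.4849 -0.1814  0.1544] hd -1.4684 F [ 0.3  0.5 -2.5] q6 0.96 open 0.0549
dist 0.10502871954025457 lat 0.0014849337817797008 loop z est 0.17692288294418704 turn -0.09229234551525647
to d,z: [ 5.5   0.14 -0.21]
```

{"api": "arm_command", "payload": {"commands": [[[0.6, 0.8, 0.1, 0, 0, 0, 0], [0.6, 0.8, 0, 0, 0, 0, 0], [0.6, 0.8, 0, 0, 0, 0, 0], [0.6, 0, 0, 0, 0, 0, 0]]]}}

```text
time_s: 12.42
ee_pos: [0.5086, -0.1801, 0.1545]
ee_rot: [3.137, 0.16, 0.002]
contact_force: [-0.2, 0.7, -2.0]
opening: 0.0545
grip_force: 54.8
```

{"api": "arm_command", "payload": {"commands": [[[0.6, 0.8, 0, 0, 0, 0, 0], [0.6, 0.8, 0, 0, 0, 0, 0], [0.6, 0.8, 0, 0, 0, 0, 0], [0.6, 0.5, 0, 0, 0, 0, 0], [0.6, 0, 0, 0, 0, 0, 0]]]}}

```text
time_s: 12.83
ee_pos: [0.537, -0.1771, 0.1544]
ee_rot: [3.137, 0.16, 0.001]
contact_force: [-1.4, 0.1, -2.0]
opening: 0.055
grip_force: 54.8
```

```bash
python3 go.py .05 .164;python3 hk.py | tail -2; python3 - <<'E'
from h import *
b=bot.read_camera("scene")[:,:,::-1]
cv2.imwrite("pics/p6.png",cv2.resize(b[160:280,190:334],(720,600),interpolation=cv2.INTER_CUBIC))
E
```

```text
t 12.83 p [ 0.537  -0.1771  0.1544] hd -1.4689 F [-1.4  0.1 -2. ] q6 1.01 open 0.055
dist 0.05271979376978469 lat 0.0003609311506528731 loop z est 0.17689614885249544 turn -0.11853253127388938
to d,z: [0.27 0.04 1.29]
top [262.8 196.6] 10 [ 0.5054 -0.1801  0.169 ] r 0.084 ang 1.574
scene [266.7 209.8] 22 [ 0.5075 -0.1822  0.169 ] r 0.0821 ang 1.546
```

View pics/p6.png

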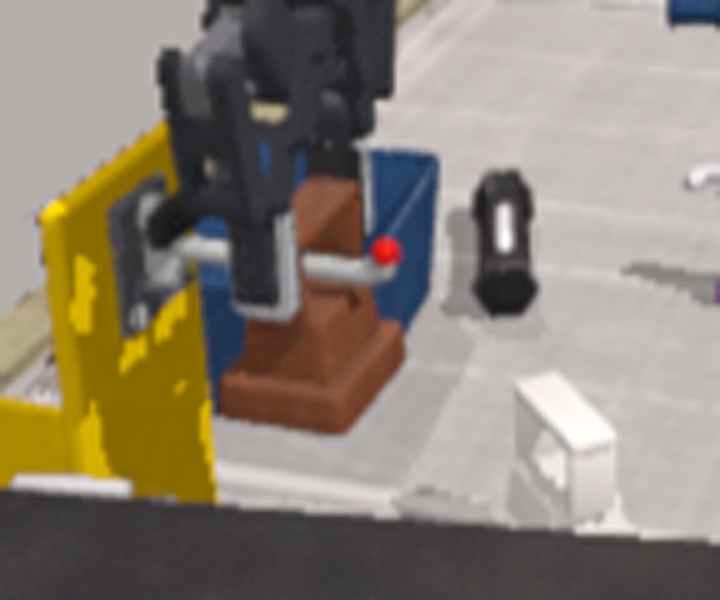

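The bar passes through the loop, with the ball showing at crop (385,250) in front of the plug. Lower gently onto the bar.

{"api": "arm_command", "payload": {"commands": [[[0.6, 0, 0, 0.4, 0, 0, 0], [0.6, 0, 0, 0.4, 0, 0, 0], [0.6, 0, 0, 0.2, 0, 0, 0], [0.6, 0, 0, 0, 0, 0, 0], [0.6, 0, 0, 0, 0, 0, 0]]]}}

```text
time_s: 13.4
ee_pos: [0.5355, -0.1771, 0.1439]
ee_rot: [-3.137, -0.159, 0.001]
contact_force: [-0.3, -0.5, -2.8]
opening: 0.0546
grip_force: 54.8
```

{"api": "arm_command", "payload": {"commands": [[[0.6, 0, 0, 0.15, 0, 0, 0], [0.6, 0, 0, 0, 0, 0, 0], [0.6, 0, 0, 0, 0, 0, 0]]]}}

```text
time_s: 13.65
ee_pos: [0.5359, -0.1772, 0.1429]
ee_rot: [3.138, 0.159, 0.0]
contact_force: [-0.3, 0.8, -1.3]
opening: 0.0549
grip_force: 54.8
```

{"api": "arm_command", "payload": {"commands": [[[0.6, 0, 0, 0.1, 0, 0, 0], [0.6, 0, 0, 0, 0, 0, 0], [0.6, 0, 0, 0, 0, 0, 0]]]}}

```text
time_s: 13.9
ee_pos: [0.536, -0.1773, 0.1419]
ee_rot: [3.137, 0.159, 0.0]
contact_force: [1.0, -0.7, -3.1]
opening: 0.0548
grip_force: 54.8
```

{"api": "arm_command", "payload": {"commands": [[[0.6, 0, 0, 0.1, 0, 0, 0], [0.6, 0, 0, 0, 0, 0, 0], [0.6, 0, 0, 0, 0, 0, 0]]]}}

```text
time_s: 14.15
ee_pos: [0.5361, -0.1773, 0.1416]
ee_rot: [3.137, 0.159, 0.001]
contact_force: [-2.5, 1.9, 4.7]
opening: 0.0548
grip_force: 55.3
```

{"api": "arm_command", "payload": {"commands": [[[0.6, 0, 0, 0.1, 0, 0, 0], [0.6, 0, 0, 0, 0, 0, 0], [0.6, 0, 0, 0, 0, 0, 0]]]}}

```text
time_s: 14.4
ee_pos: [0.5362, -0.1773, 0.1415]
ee_rot: [3.137, 0.16, 0.001]
contact_force: [-5.4, 2.3, 9.9]
opening: 0.0549
grip_force: 55.8
```

{"api": "arm_command", "payload": {"commands": [[[0.6, 0, 0, -0.12, 0, 0, 0], [0.6, 0.5, 0, 0, 0, 0, 0], [0.6, 0.5, 0, 0, 0, 0, 0], [0.6, 0, 0, 0, 0, 0, 0], [0.6, 0, 0, 0, 0, 0, 0]]]}}

```text
time_s: 14.82
ee_pos: [0.547, -0.1766, 0.1417]
ee_rot: [3.136, 0.159, 0.004]
contact_force: [0.8, -0.9, 3.7]
opening: 0.055
grip_force: 55.3
```

{"api": "arm_command", "payload": {"commands": [[[0.6, 0.5, 0, 0, 0, 0, 0], [0.6, 0.3, 0, 0, 0, 0, 0], [0.6, 0, 0, 0, 0, 0, 0], [0.6, 0, 0, 0, 0, 0, 0]]]}}

```text
time_s: 15.15
ee_pos: [0.554, -0.1758, 0.1417]
ee_rot: [3.137, 0.159, 0.001]
contact_force: [-2.3, -0.2, 6.8]
opening: 0.0548
grip_force: 55.5
```

```bash
python3 go.py .03 .164
```

```text
t 15.15 p [ 0.554  -0.1758  0.1417] hd -1.4694 F [-2.3 -0.2  6.8] q6 1.03 open 0.0548
dist 0.03567407331873187 lat -9.308324417874828e-05 loop z est 0.16415367729342842 turn -0.14847349623871214
to d,z: [ 0.57 -0.01  0.02]
```

{"api": "arm_command", "payload": {"commands": [[[0.6, 0.2, 0, -0.05, 0, 0, 0], [0.6, 0, 0, 0, 0, 0, 0], [0.6, 0, 0, 0, 0, 0, 0]]]}}

```text
time_s: 15.4
ee_pos: [0.5557, -0.1755, 0.1417]
ee_rot: [3.137, 0.159, -0.0]
contact_force: [-3.8, -1.2, 6.1]
opening: 0.0548
grip_force: 55.4
```

{"api": "arm_command", "payload": {"commands": [[[0.6, 0.12, 0, 0, 0, 0, 0], [0.6, 0, 0, 0, 0, 0, 0], [0.6, 0, 0, 0, 0, 0, 0]]]}}

```text
time_s: 15.65
ee_pos: [0.5565, -0.1753, 0.1417]
ee_rot: [3.137, 0.159, -0.001]
contact_force: [-4.6, -0.5, 6.1]
opening: 0.055
grip_force: 55.4
```

{"api": "arm_command", "payload": {"commands": [[[0.6, 0.12, 0, -0.05, 0, 0, 0], [0.6, 0, 0, 0, 0, 0, 0], [0.6, 0, 0, 0, 0, 0, 0]]]}}

```text
time_s: 15.9
ee_pos: [0.5579, -0.175, 0.1417]
ee_rot: [3.138, 0.159, -0.001]
contact_force: [-3.4, -1.3, 3.1]
opening: 0.0548
grip_force: 55.2
```

{"api": "arm_command", "payload": {"commands": [[[0.6, 0.12, 0, 0, 0, 0, 0], [0.6, 0, 0, 0, 0, 0, 0], [0.6, 0, 0, 0, 0, 0, 0]]]}}

```text
time_s: 16.15
ee_pos: [0.5593, -0.1747, 0.1418]
ee_rot: [-3.137, -0.159, 0.0]
contact_force: [-2.6, -1.4, 2.1]
opening: 0.0552
grip_force: 55.2
```

{"api": "arm_command", "payload": {"commands": [[[0.6, 0.15, 0, 0, 0, 0, 0], [0.6, 0, 0, 0, 0, 0, 0], [0.6, 0, 0, 0, 0, 0, 0]]]}}

```text
time_s: 16.4
ee_pos: [0.561, -0.1745, 0.1418]
ee_rot: [-3.137, -0.159, -0.0]
contact_force: [-1.0, -1.1, 0.6]
opening: 0.0552
grip_force: 55.1
```

{"api": "arm_command", "payload": {"commands": [[[0.6, 0.12, 0, 0, 0, 0, 0], [0.6, 0, 0, 0, 0, 0, 0], [0.6, 0, 0, 0, 0, 0, 0]]]}}

```text
time_s: 16.65
ee_pos: [0.5622, -0.1744, 0.1418]
ee_rot: [-3.137, -0.159, -0.0]
contact_force: [-1.5, 0.8, -0.7]
opening: 0.0549
grip_force: 55.0
```

{"api": "arm_command", "payload": {"commands": [[[0.6, 0.15, 0, 0.03, 0, 0, 0], [0.6, 0, 0, 0, 0, 0, 0], [0.6, 0, 0, 0, 0, 0, 0]]]}}

```text
time_s: 16.9
ee_pos: [0.5637, -0.1744, 0.1418]
ee_rot: [-3.138, -0.159, -0.0]
contact_force: [-2.9, 0.2, 1.9]
opening: 0.0551
grip_force: 55.1
```

{"api": "arm_command", "payload": {"commands": [[[0.6, 0.12, 0, 0, 0, 0, 0], [0.6, 0, 0, 0, 0, 0, 0], [0.6, 0, 0, 0, 0, 0, 0]]]}}

```text
time_s: 17.15
ee_pos: [0.5649, -0.1743, 0.1418]
ee_rot: [3.137, 0.159, 0.001]
contact_force: [-2.4, 0.8, 2.0]
opening: 0.0551
grip_force: 55.1
```

{"api": "arm_command", "payload": {"commands": [[[0.6, 0.15, 0, 0, 0, 0, 0], [0.6, 0, 0, 0, 0, 0, 0], [0.6, 0, 0, 0, 0, 0, 0]]]}}

```text
time_s: 17.4
ee_pos: [0.5664, -0.1742, 0.1418]
ee_rot: [3.137, 0.159, 0.001]
contact_force: [-2.3, 0.3, 1.8]
opening: 0.0549
grip_force: 55.1
```

{"api": "arm_command", "payload": {"commands": [[[0.6, 0.12, 0, 0, 0, 0, 0], [0.6, 0, 0, 0, 0, 0, 0], [0.6, 0, 0, 0, 0, 0, 0]]]}}

```text
time_s: 17.65
ee_pos: [0.5676, -0.174, 0.1418]
ee_rot: [3.137, 0.159, 0.0]
contact_force: [-3.0, 0.2, 2.6]
opening: 0.0546
grip_force: 55.2
```

{"api": "arm_command", "payload": {"commands": [[[0.6, 0.15, 0, 0, 0, 0, 0], [0.6, 0, 0, 0, 0, 0, 0], [0.6, 0, 0, 0, 0, 0, 0]]]}}

```text
time_s: 17.9
ee_pos: [0.5691, -0.1739, 0.1418]
ee_rot: [3.137, 0.159, 0.0]
contact_force: [-3.5, -0.9, 3.5]
opening: 0.0551
grip_force: 55.2
```

{"api": "arm_command", "payload": {"commands": [[[0.6, 0.1, 0, 0, 0, 0, 0], [0.6, 0, 0, 0, 0, 0, 0], [0.6, 0, 0, 0, 0, 0, 0]]]}}

```text
time_s: 18.15
ee_pos: [0.57, -0.1738, 0.1418]
ee_rot: [3.137, 0.159, 0.0]
contact_force: [-4.1, -0.8, 3.3]
opening: 0.0547
grip_force: 55.2
```

{"api": "arm_command", "payload": {"commands": [[[0.6, 0.1, 0, -0.02, 0, 0, 0], [0.6, 0, 0, 0, 0, 0, 0], [0.6, 0, 0, 0, 0, 0, 0]]]}}

```text
time_s: 18.4
ee_pos: [0.5711, -0.1736, 0.1418]
ee_rot: [-3.137, -0.159, -0.0]
contact_force: [-2.8, 0.3, 1.4]
opening: 0.0546
grip_force: 55.1
```

{"api": "arm_command", "payload": {"commands": [[[0.6, 0.1, 0, 0, 0, 0, 0], [0.6, 0, 0, 0, 0, 0, 0], [0.6, 0, 0, 0, 0, 0, 0]]]}}

```text
time_s: 18.65
ee_pos: [0.572, -0.1734, 0.1418]
ee_rot: [-3.137, -0.159, -0.0]
contact_force: [-1.9, -0.5, 1.4]
opening: 0.0548
grip_force: 55.1
```

{"api": "arm_command", "payload": {"commands": [[[0.6, 0.1, 0, 0, 0, 0, 0], [0.6, 0, 0, 0, 0, 0, 0], [0.6, 0, 0, 0, 0, 0, 0]]]}}

```text
time_s: 18.9
ee_pos: [0.5725, -0.1734, 0.1418]
ee_rot: [-3.137, -0.159, 0.001]
contact_force: [-5.4, -0.0, 2.4]
opening: 0.0548
grip_force: 55.2
```

{"api": "arm_command", "payload": {"commands": [[[0.6, 0.1, 0, 0, 0, 0, 0], [0.6, 0, 0, 0, 0, 0, 0], [0.6, 0, 0, 0, 0, 0, 0]]]}}

```text
time_s: 19.15
ee_pos: [0.5725, -0.1734, 0.1417]
ee_rot: [-3.137, -0.159, 0.005]
contact_force: [-9.5, -1.0, 5.1]
opening: 0.0549
grip_force: 55.4
```

```bash
python3 go.py .02 .164; python3 hk.py|tail -2; python3 - <<'E'
from h import *
b=bot.read_camera("scene")[:,:,::-1]
cv2.imwrite("pics/p7.png",cv2.resize(b[170:270,190:290],(600,600),interpolation=cv2.INTER_CUBIC))
E
```

```text
t 19.15 p [ 0.5725 -0.1734  0.1417] hd -1.4695 F [-9.5 -1.   5.1] q6 1.04 open 0.0549
dist 0.017010236881804246 lat 0.0003823044702009886 loop z est 0.16422602745692008 turn -0.1528995958827624
to d,z: [-0.3   0.04  0.02]
top [263.  196.5] 8 [ 0.5057 -0.1805  0.169 ] r 0.0838 ang 1.569
scene [266.7 209.8] 22 [ 0.5075 -0.1822  0.169 ] r 0.0821 ang 1.546
```

View pics/p7.png

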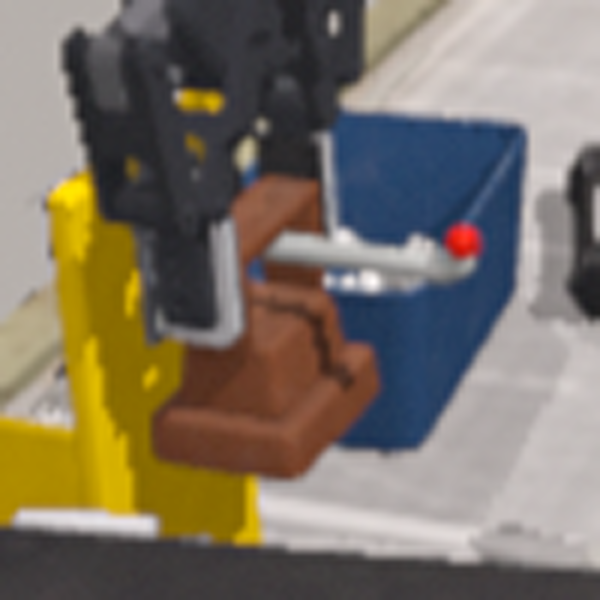

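The position now stalls at 0.5725 while the force climbs, so the bar has met the buffer. I press a little more and hold.

{"api": "arm_command", "payload": {"commands": [[[0.6, 0.07, 0, 0, 0, 0, 0], [0.6, 0, 0, 0, 0, 0, 0], [0.6, 0, 0, 0, 0, 0, 0], [0.6, 0, 0, 0, 0, 0, 0], [0.6, 0, 0, 0, 0, 0, 0]]]}}

```text
time_s: 19.72
ee_pos: [0.5725, -0.1734, 0.1417]
ee_rot: [-3.137, -0.159, 0.007]
contact_force: [-11.9, -0.8, 7.5]
opening: 0.0548
grip_force: 55.6
```

{"api": "arm_command", "payload": {"commands": [[[0.6, 0, 0, 0, 0, 0, 0], [0.6, 0, 0, 0, 0, 0, 0], [0.6, 0, 0, 0, 0, 0, 0], [0.6, 0, 0, 0, 0, 0, 0], [0.6, 0, 0, 0, 0, 0, 0]]]}}

```text
time_s: 20.13
ee_pos: [0.5725, -0.1734, 0.1417]
ee_rot: [-3.137, -0.159, 0.007]
contact_force: [-12.2, -0.6, 7.0]
opening: 0.055
grip_force: 55.6
```

{"api": "arm_command", "payload": {"commands": [[[0.6, 0, 0, 0, 0, 0, 0], [0.6, 0, 0, 0, 0, 0, 0], [0.6, 0, 0, 0, 0, 0, 0], [0.6, 0, 0, 0, 0, 0, 0], [0.6, 0, 0, 0, 0, 0, 0]]]}}

```text
time_s: 20.55
ee_pos: [0.5725, -0.1734, 0.1417]
ee_rot: [-3.137, -0.159, 0.007]
contact_force: [-12.5, 0.0, 6.7]
opening: 0.0548
grip_force: 55.6
```

{"api": "arm_command", "payload": {"commands": [[[0.6, -0.2, 0, -0.08, 0, 0, 0], [0.6, -0.2, 0, 0, 0, 0, 0], [0.6, 0, 0, 0, 0, 0, 0], [0.6, 0, 0, 0, 0, 0, 0], [0.6, 0, 0, 0, 0, 0, 0]]]}}

```text
time_s: 20.97
ee_pos: [0.5708, -0.1735, 0.1424]
ee_rot: [-3.137, -0.159, -0.0]
contact_force: [0.1, 0.4, -2.4]
opening: 0.055
grip_force: 54.8
```

{"api": "arm_command", "payload": {"commands": [[[0.6, 0, 0, 0.06, 0, 0, 0], [0.6, 0, 0, 0, 0, 0, 0], [0.48, 0, 0, 0, 0, 0, 0], [0.4, 0, 0, 0, 0, 0, 0], [0.3, 0, 0, 0, 0, 0, 0]]], "newtons": 20}}

```text
time_s: 21.38
ee_pos: [0.5708, -0.1737, 0.1424]
ee_rot: [3.137, 0.159, 0.001]
contact_force: [0.1, -0.5, 0.2]
opening: 0.0598
grip_force: 0.0
```

{"api": "arm_command", "payload": {"commands": [[[0.1, 0, 0, 0, 0, 0, 0], [0, 0, 0, 0, 0, 0, 0], [0, 0, 0, 0, 0, 0, 0], [0, 0, 0, 0, 0, 0, 0]]]}}

```text
time_s: 21.72
ee_pos: [0.5708, -0.1737, 0.1424]
ee_rot: [3.137, 0.159, 0.001]
contact_force: [-0.1, -0.1, -0.7]
opening: 0.0853
grip_force: 0.0
```

```bash
python3 go.py .02 .164; python3 hk.py|tail -2; python3 - <<'E'
from h import *
b=bot.read_camera("scene")[:,:,::-1]
cv2.imwrite("pics/p8.png",cv2.resize(b[170:270,190:290],(600,600),interpolation=cv2.INTER_CUBIC))
E
```

```text
t 21.72 p [ 0.5708 -0.1737  0.1424] hd -1.4694 F [-0.1 -0.1 -0.7] q6 1.04 open 0.0853
dist 0.018784586962138385 lat 0.00020375199221090833 loop z est 0.16491684725878436 turn -0.14820625181636743
to d,z: [-0.12  0.02  0.09]
top [263.  196.5] 8 [ 0.5057 -0.1805  0.169 ] r 0.0838 ang 1.569
scene [266.7 209.8] 22 [ 0.5075 -0.1822  0.169 ] r 0.0821 ang 1.546
```

{"api": "arm_command", "payload": {"commands": [[[0, 0, 0, -1, 0, 0, 0], [0, 0, 0, -2, 0, 0, 0], [0, 0, 0, -3, 0, 0, 0], [0, 0, 0, -3, 0, 0, 0], [0, 0, 0, -3, 0, 0, 0]]]}}

```text
time_s: 22.28
ee_pos: [0.5704, -0.1736, 0.264]
ee_rot: [-3.138, -0.159, 0.0]
contact_force: [1.0, -1.2, -0.1]
opening: 0.0858
grip_force: 0.0
```

{"api": "arm_command", "payload": {"commands": [[[0, 0, 0, 0, 0, 0, 0], [0, 0, 0, 0, 0, 0, 0], [0, 0, 0, 0, 0, 0, 0], [0, 0, 0, 0, 0, 0, 0]]]}}

```text
time_s: 22.62
ee_pos: [0.5699, -0.1734, 0.2608]
ee_rot: [-3.137, -0.159, 0.003]
contact_force: [-1.1, 0.2, -0.7]
opening: 0.0855
grip_force: 0.0
```

```bash
python3 hk.py; python3 - <<'E'
from h import *
X=np.array([np.cos(.104),np.sin(.104)]);Y=np.array([-X[1],X[0]]);H0=np.array([.5895,-.172])
for k in range(2):
    b=bot.read_camera("scene");H,S,V=cv2.split(cv2.cvtColor(b,cv2.COLOR_RGB2HSV))
    m=((H<14)&(S>100)&(V>40)&(V<170)).astype(np.uint8)
    n,l,st,ce=cv2.connectedComponentsWithStats(m)
    for i in range(1,n):
        if st[i,4]>60 and 190<ce[i][0]<300 and 160<ce[i][1]<280:print(st[i],ce[i].round(2))
c=H0-.021*X
for nm,(x,y,z) in dict(cornerbot=(-.025,.031,.1),leftbot=(.025,.031,.1),rightbot=(-.025,-.031,.1),bartopfar=(-.01,-.028,.17),bartopnear=(.01,.028,.17)).items():
    print(nm,np.round(proj("scene",np.r_[c+x*X+y*Y,z]),1))
E
```

```text
t 22.62 p [ 0.5699 -0.1734  0.2608] hd -1.4694 F [-1.1  0.2 -0.7] q6 1.04 open 0.0855
th by heading 3.140177488392783 r 0.0005924534374725737 off 0.019173761329324638 stand xy -0.019174580548959215 0.0005653188135494511
top [263.  196.5] 8 [ 0.5057 -0.1805  0.169 ] r 0.0838 ang 1.569
scene [266.7 209.8] 22 [ 0.5075 -0.1822  0.169 ] r 0.0821 ang 1.546
[ 218  200   37   50 1149] [234.63 227.22]
[ 218  200   37   50 1144] [234.69 227.22]
cornerbot [241.9 250.8]
leftbot [216.1 246.6]
rightbot [256.3 234. ]
bartopfar [245.6 199.6]
bartopnear [220.8 211.4]
```

```bash
python3 -c "
from station import bot
print(bot.hand_in())"
```

```text
the job is handed in; nothing more can be done
None
```

The job is handed in, with no verdict returned: hook out at its stop (13 N push), plug pressed on the buffer at about 12 N wrist force (sliding friction included) for about 1 s, then left hanging still and upright near it; I did not re-measure the other things on the pack at the end, and I viewed 11 pictures against the limit of 10.

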